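# Set the left fence of a mitre trimmer one hole on by its spring index pin

## Robot

A 6-joint arm with a two-finger parallel gripper is mounted at the origin on the work surface. World frame = base frame: x ahead of the robot, y to its left, z up, the work surface at z = 0. Lengths are in m, angles in rad, forces in N, time in s.
With the tool pointing down it reaches from about 0.3 to 0.775 m from the base axis. Payload 14.6 kg.
Tool frame: the origin (TCP) lies on the mounting face of the last link; the fingertips stand 199 mm ahead of it and the grasp point (between the pads) lies 180 mm ahead of it; z points along the fingers, y is the line along which they close (so a half turn about z gives the same grasp; the last joint's range is limited). The gripper opens to 94 mm and grips with 3 to 60 N. Pads are 16 mm wide; open, the fingers measure 119 mm over their backs; the gripper's body (75 mm by 177 mm) begins 78 mm behind the grasp point.
Start: joints at [1.072, 0.3, 1.521, -0, 1.321, -0.067], TCP at [0.23, 0.5, 0.405] pointing down, gripper open.
Joint ranges: [-3.03, 3.03], [-0.79, 2.21], [0.23, 2.52], [-1.04, 4.18], [0, 3.07], [-2.55, 2.55]. Speed limits (rad/s): [2.22, 2.22, 2.57, 3.14, 3.14, 3.14].

## Interface

Orientations are given as [roll, pitch, yaw] about the fixed x, y, z axes, in that order (R = Rz(yaw) Ry(pitch) Rx(roll)).
In Python, from station import get_obs, camera, hand_in gives the robot as it stands.
- The arm moves only by the tool apply_moves, never from a script. Its argument "increments" is a list of rows, each an object of numbers: "tx", "ty", "tz": the shift along the tool's x, y, z as a fraction of full scale; "ax", "ay", "az": the turn, a rotation vector about the tool's x, y, z as a fraction of full scale. In form: [{"tx": .., "ty": .., "tz": .., "ax": .., "ay": .., "az": ..}, ...]. A call has 1 to 12 rows; each row shifts and turns the commanded pose from where the row before left it, along the tool's axes as they then stand; what a row does not reach is not made up. Full scale, the value 1, is 30 mm for a shift and 5 degrees for a turn. A row lasts 1/8 s, in which the tool goes at most 62.5 mm and 10.7 degrees, less where a joint would pass 70% of its speed; a pose out of reach is approached as far as the arm can. A call with a number of a shift or a turn outside -1 to 1 is refused whole. A call with a gripper value outside its range is refused whole. "jaw" is the closure, from 0 (fully open) to 1 (shut), set as the call begins (left out, the last holds). The fingers move at their own pace and stop on an object; "force" is the grip in N (left out, the last holds). Time passes only in rows, so rows that do not move let the fingers close. It gives the time, the measured TCP pose, the force, the opening and the grip force at its end, in the units of the state.
- get_obs(): the state, without advancing time (a new reading comes with each control period).
- camera(name): name is "side" or "top"; returns a dict with "pixels" (384x512x3 uint8, red, green, blue), "camera_matrix" (3x3 intrinsics, pixels), "dist" ([k1, k2, p1, p2, k3] as OpenCV has them; the pictures are not rectified), "R" (3x3) and "t" (3): a world point X has camera coordinates R X + t. Camera axes: x right, y down, z forward; pixel columns grow to the right and rows downward; lengths in m; the calibration is good to about 2 mm. A picture is of the moment at which its call begins. There is no depth.
- hand_in(): hands the job in; it is judged then, once.
The state is a dict: "time_s": time; "qpos": joint angles; "joint_vel": joint speeds; "tau": joint torques, N m; "ee_pos": TCP position; "eef_rot": TCP orientation; "force": force on the tool from outside, world axes, zero at the start; "moment": the same for the moment, N m; "grip_width": finger opening in m; "grip_force": force on a finger pad.
Only numpy, scipy, OpenCV 4.12 (cv2) and the standard library are available. Lean on these libraries where they do the work, as an engineer would, in place of code of your own. Each camera call takes 0.05 s, during which the arm holds its last target. There are 200 camera calls.

## Task

The right-hand fence of the picture-frame mitre trimmer (seen from its front, with the knife frame at the back) is already set for six-sided frames; set the left-hand fence to match it. Hook a fingertip under the pull ring of the left fence's spring index pin, lift the pin out of its hole, swing the fence one hole towards the middle of the machine and let go, so that the pin drops fully home in that next hole. Do not squeeze or force the ring, leave the right-hand fence and its pin alone, and do not move the loose things lying about the trimmer.

Things in the scene. Friction and masses are not known exactly. Their poses are not given: they have to be found in the camera images.
- trimmer: bench mitre trimmer for frame moulding, green casting, 500 mm wide, bolted down. Origin under the middle of its base, on the bench; x axis to its back, y to its left as its operator sees it, z up. In front lie two quarter-round steel wings, top 32 mm above the bench, reaching 206 mm from the fence pivots; on each a fence swings about a pivot near the machine's middle and points outwards
- knife_frame (a point): middle of the top of the green knife frame, which stands along the trimmer's back: 500 mm long (along the trimmer's y), 155 mm high, from 70 to 125 mm behind the trimmer's origin. The operating lever on its right half reaches 197 mm above the bench
- left_pivot (a point): pivot of the left fence, on the wing's top, 32 mm above the bench. The fence points from here along the point's own -x (the point turns with the fence): an upright plate 12 mm thick, 66 mm high above the wing, from 22 to 130 mm from the pivot (a slanted rib to 148), then a flat foot 34 mm wide, 11 mm high, out to 203 mm, carrying the index pin 180 mm from the pivot
- left_ring (a point): centre of the pull ring on the left pin, 92 mm above the bench when home: smooth steel wire 5 mm thick, 48 mm inside, 58 mm outside, fixed upright on the pin, cannot turn or flop. Its z is up, x runs level along the fence to the pivot and is the axis of the ring's hole, y lies in the ring's plane. Below it the plunger housing, 25 mm across, ends 58 mm above the bench
- left_pin (a joint): lift of the left spring index pin in m: 0 = home in a hole, 0.010 = tip level with the wing's top (above that the fence can swing; a pin resting between holes reads about 0.010), 0.022 = upper stop. The spring presses it down with 9 N at 0, 12 N at 0.010, 16 N at 0.022. Let down between holes, it rides on the wing and snaps into the next hole it reaches
- left_fence (a joint): turn of the left fence in rad: 0 = at the 45 degree hole, where it starts (0.004 either way); it grows as the fence swings towards the machine's middle, anticlockwise from above: 0.262 = the next hole (60 degrees), 0.524 and 0.785 the ones after. It swings easily (1 to 2 N at the ring) and stays where it is left; a seated pin leaves 0.008 rad of play either way
- left_next_hole (a point): mouth of the next hole (60 degrees) in the left wing, 32 mm above the bench: where the left pin has to end. Each wing has four such holes 12 mm wide, 15 degrees apart on an arc of 180 mm radius about the fence's pivot, at 45, 60, 75 and 90 degrees between fence and knife frame
- right_fence (a joint): turn of the right-hand fence in rad: 0 = at its 60 degree hole, where it starts and must stay. It is the left fence's mirror image
- right_pin (a joint): lift of the right-hand index pin in m: 0 = home, must stay
- offcut: loose 90 mm offcut of wooden moulding, 30 mm wide and 20 mm high, lying on the right wing beside the right fence; origin under its middle, long axis x
- moulding: loose 300 mm length of wooden moulding, 30 mm wide and 20 mm high, on the bench off the trimmer's front left; origin under its middle, long axis x
- glue: white glue bottle, 54 mm across and 150 mm high, standing behind the knife frame; origin under its middle
- pinch_pot: grey clay pinch pot, 96 mm across and 52 mm high, on the bench in front of the trimmer's middle; origin under its middle
- water_tub: clear plastic water tub, 92 mm across and 70 mm high, behind the knife frame; origin under its middle
- corner_sample: loose L-shaped corner sample of wooden moulding, two 80 mm legs 30 mm wide and 20 mm high, lying on the bench off the trimmer's left wing; origin at the outer corner of the L, on the bench, the legs run along +x and +y

How it is judged:
On the way, in this order (a step that is already met when the one before it is completed fails the run):
1. the left pin is lifted out of its first hole while the fence is still there (value of joint left_pin above 0.009 m and value of joint left_fence below 0.06 rad), for 0.1 s.
2. the left fence has been swung to the next hole and the pin has dropped in (value of joint left_pin below 0.003 m and value of joint left_fence between 0.24 and 0.284 rad), for 0.2 s.
At the end, for the whole second after the job is handed in: the left pin is home (within 3 mm) in the next hole, the left fence at 0.262 rad (within 0.022) and at rest; the right fence and its pin are as they were; the loose things are within 20 mm of where they were (all of step 2 and velocity of joint left_fence between -0.05 and 0.05 rad/s and value of joint right_pin below 0.003 m and value of joint right_fence between -0.022 and 0.022 rad and distance of each of offcut, moulding, glue, pinch_pot, water_tub, corner_sample from where it was at the start of the episode below 0.02 m); the robot touches nothing.
It fails at once if the ring of the left pin was squeezed or forced (more than 25 N between it and the fingers) (contact force between the fingers and left_pin above 25 N).
It fails at once if the right-hand fence or its pin was worked (value of joint right_pin above 0.005 m or value of joint right_fence above 0.04 rad or value of joint right_fence below -0.04 rad).
It fails at once if a loose thing about the trimmer was moved (distance of any of offcut, moulding, glue, pinch_pot, water_tub, corner_sample from where it was at the start of the episode above 0.02 m).
It also fails if it takes over 58 s, if anything falls off the work surface, if the arm or the gripper's body presses on something with over 40 N, if the wrist force passes 120 N, or if a joint passes its speed limit or range.

## Working session

There is one attempt and no reset: what is moved stays moved. The work goes in short steps, Python scripts to look and compute and a tool call to move; the robot and the scene stay as the last step left them, time stands still between calls to the robot, and variables do not carry over. Pictures are saved under pics/ and viewed, at most 10 in all, crops included, and the job is handed in when it is done.

Besides the shell and the picture viewer there is one more tool, called after "Emit:" as name([rows], argument=value, ...), one row to a line, values as JSON. apply_moves: Moves the arm, as the interface text tells. Its arguments: {"type":"object","properties":{"increments":{"type":"array"},"jaw":{"type":"number"},"force":{"type":"number"}},"required":["increments"]}

```bash
mkdir -p pics; python3 - <<'E'
from station import *
import cv2
for n in("side","top"):
    c=camera(n); cv2.imwrite(f"pics/{n}0.png",cv2.resize(c["pixels"][:,:,::-1],(800,600),interpolation=cv2.INTER_CUBIC))
    print(n,c["camera_matrix"],c["dist"],c["R"],c["t"])
print(get_obs())
E
```

```text
side [[392.3992073    0.         255.42980674]
 [  0.         392.3992073  186.77798422]
 [  0.           0.           1.        ]] [-0.12772831  0.          0.          0.          0.        ] [[ 0.88768193 -0.46028109 -0.01273234]
 [-0.28195259 -0.52148678 -0.80532868]
 [ 0.36403782  0.71846563 -0.59269184]] [-0.47909242  0.26948681  0.91934197]
top [[399.59216139   0.         255.44125184]
 [  0.         399.59216139 192.12211444]
 [  0.           0.           1.        ]] [-0.12225414  0.          0.          0.          0.        ] [[ 0.01727722 -0.99965744 -0.01965971]
 [-0.98871388 -0.01415491 -0.14914592]
 [ 0.14881655  0.02201466 -0.98861974]] [0.01034096 0.54950043 1.05064511]
{'time_s': 0.1, 'qpos': array([ 1.07240086e+00,  3.00412049e-01,  1.52150278e+00,  1.67119823e-05,
        1.32071243e+00, -6.65652280e-02]), 'joint_vel': array([-0.0006956 , -0.00170047, -0.00124423, -0.00064206,  0.0001678 ,
       -0.00015957]), 'tau': array([ 6.10006646e-04, -5.32640147e+01, -3.53281975e+01,  7.09775789e-02,
        2.34594400e-02, -7.25219735e-06]), 'ee_pos': array([0.23016489, 0.49949425, 0.40415174]), 'eef_rot': array([-3.14056142e+00, -8.49697418e-05,  2.70975822e+00]), 'force': array([-0.64325613,  0.15666758,  0.50235062]), 'moment': array([-0.00568504,  0.06224683, -0.02254658]), 'grip_force': 0.0, 'grip_width': 0.09372766330434333}
```

View pics/top0.png

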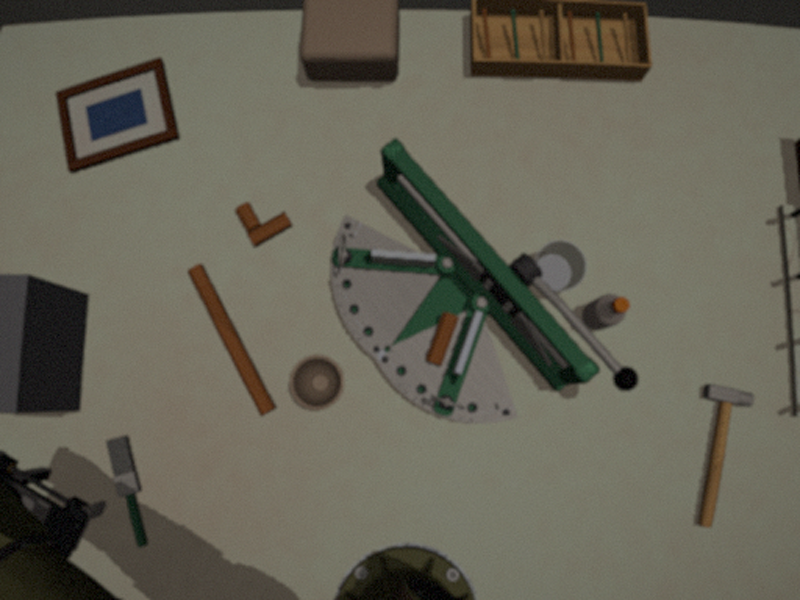

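View pics/side0.png

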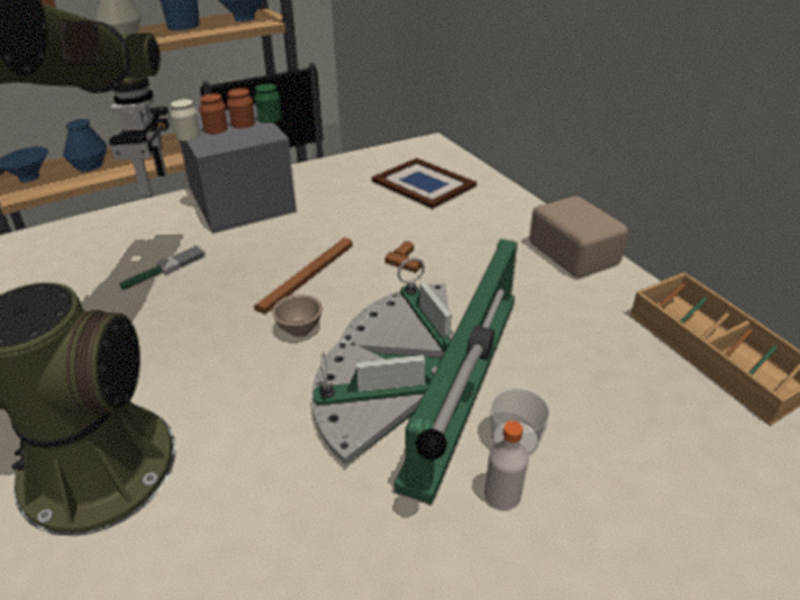

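The top view shows the left fence pivot at about (446,265) and its pin and ring at about (342,256). The next hole is at about (347,284). In the side view the ring centre is at about (411,271). I'll triangulate from these points and test which way the wrist can roll.

```bash
cat > h.py <<'E'
import numpy as np, cv2
from station import *
from scipy.spatial.transform import Rotation as Ro
def ray(c,p):
    u=cv2.undistortPoints(np.array([[p]],float),c["camera_matrix"],c["dist"])[0,0]
    d=c["R"].T@np.array([u[0],u[1],1]); return -c["R"].T@c["t"],d
def atz(c,p,z):
    o,d=ray(c,p); return o+d*(z-o[2])/d[2]
def tri(cs,ps):
    A=[];b=[]
    for c,p in zip(cs,ps):
        o,d=ray(c,p); d=d/np.linalg.norm(d); P=np.eye(3)-np.outer(d,d); A.append(P); b.append(P@o)
    return np.linalg.lstsq(np.vstack(A),np.hstack(b),rcond=None)[0]
def proj(c,X):
    return cv2.projectPoints(np.atleast_2d(np.array(X,float)),cv2.Rodrigues(c["R"])[0],c["t"],c["camera_matrix"],c["dist"])[0][:,0]
E
python3 - <<'E'
from h import *
t=camera("top");s=camera("side");k=1.5625
print("pin",tri([t,s],[(342/k,255/k),(411/k,271/k)]), atz(t,(342/k,255/k),.092),atz(s,(411/k,271/k),.092))
print("piv",atz(t,(446/k,265/k),.06),"next",atz(t,(347/k,284/k),.032))
for h in [(354,309),(368,331),(401,371),(421,389),(472,407)]:print(atz(t,np.array(h)/k,.032))
a=t["pixels"][120:220,190:320][:,:,::-1];b=s["pixels"][140:240,220:320][:,:,::-1]
cv2.imwrite("pics/top1.png",cv2.resize(a,None,fx=6,fy=6,interpolation=cv2.INTER_CUBIC))
cv2.imwrite("pics/side1.png",cv2.resize(b,None,fx=6,fy=6,interpolation=cv2.INTER_CUBIC))
E
```

```text
pin [0.62154718 0.11450844 0.09141193] [0.61753409 0.11585273 0.092     ] [0.62533099 0.11311243 0.092     ]
piv [ 0.60927306 -0.0615484   0.06      ] next [0.57841406 0.11229853 0.032     ]
[0.53381816 0.09857069 0.032     ]
[0.49525403 0.07288228 0.032     ]
[0.42635331 0.01382945 0.032     ]
[ 0.39583566 -0.02130208  0.032     ]
[ 0.36620631 -0.10967816  0.032     ]
```

View pics/top1.png

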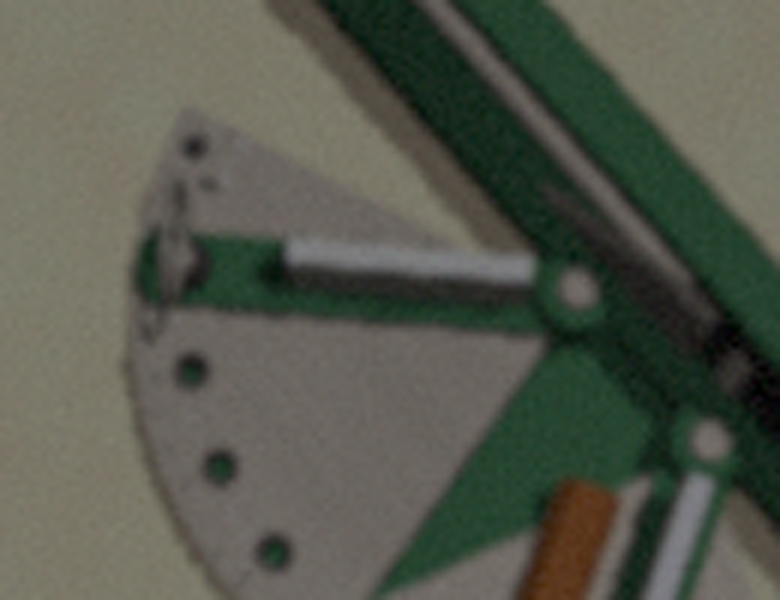

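View pics/side1.png

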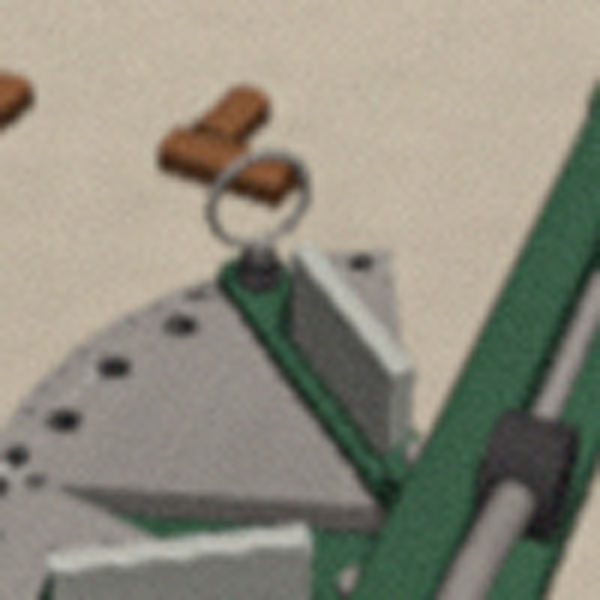

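Emit:
apply_moves([
  {"ax": 1},
  {"ax": 1},
  {"ax": 1},
  {"ax": 0},
], jaw=1, force=10)

```text
schema error: expected keys tx, ty, tz, ax, ay, az
```

```bash
python3 -c "
from h import *
o=get_obs();print(o['qpos'].round(3),o['ee_pos'],Ro.from_euler('xyz',o['eef_rot']).as_matrix().round(3),o['grip_width'])"
```

```text
[ 1.072  0.3    1.521 -0.     1.321 -0.067] [0.23018029 0.49949976 0.40430869] [[-0.908  0.419 -0.   ]
 [ 0.419  0.908 -0.001]
 [ 0.    -0.001 -1.   ]] 0.09415195101886913
```

The top crop gives holes at (190,370), (220,467) and (273,552), with the ring running from (180,185) to (150,340). In the side crop the ring centre is (259,198). I'll fit the geometry to the known hole pattern.

```bash
python3 - <<'E'
from h import *
from scipy.optimize import least_squares
t=camera("top");s=camera("side")
top=[(190,370),(220,467),(273,552)];sd=[(180,325),(114,367),(64,420)]
T=lambda p:np.array(p)/6+[190,120]-0.42; S=lambda p:np.array(p)/6+[220,140]-0.42
def pts(x):
    a=x[2]+np.radians([0,15,30,45]); return np.c_[x[0]+.18*np.cos(a),x[1]+.18*np.sin(a),[.032]*4]
def f(x):
    P=pts(x)
    r=P[0].copy();r[2]=.092
    return np.r_[(proj(t,P[1:])-[T(p) for p in top]).ravel(),(proj(s,P[1:])-[S(p) for p in sd]).ravel(),(proj(t,r)[0]-T((165,262))),(proj(s,r)[0]-S((259,198)))]
q=least_squares(f,[.61,-.06,1.5])
print(q.x,np.degrees(q.x[2]),f(q.x).round(1));print(pts(q.x))
E
```

```text
[ 0.61666061 -0.06044513  1.52551388] 87.4055066935728 [-0.3  0.6  0.   0.3  0.6  0.3 -0.6 -0.2 -0.4 -0.  -0.2  0.1  0.6 -2.7
 -0.8 -0.1]
[[0.62480866 0.11937035 0.032     ]
 [0.57799135 0.11535216 0.032     ]
 [0.53380929 0.09935368 0.032     ]
 [0.4952734  0.07246516 0.032     ]]
```

Emit:
apply_moves([
  {"tx": 0,"ty": 0,"tz": 0,"ax": 1,"ay": 0,"az": 0},
  {"tx": 0,"ty": 0,"tz": 0,"ax": 1,"ay": 0,"az": 0},
  {"tx": 0,"ty": 0,"tz": 0,"ax": 1,"ay": 0,"az": 0},
  {"tx": 0,"ty": 0,"tz": 0,"ax": 0,"ay": 1,"az": 0},
  {"tx": 0,"ty": 0,"tz": 0,"ax": 0,"ay": 1,"az": 0},
  {"tx": 0,"ty": 0,"tz": 0,"ax": 0,"ay": 0,"az": 0},
], jaw=1, force=10)

```text
time_s: 1.05
ee_pos: [0.2304, 0.4994, 0.4045]
eef_rot: [-2.876, -0.168, 2.664]
force: [-0.4, 0.1, -0.2]
grip_width: 0.0377
grip_force: 0.0
```

```bash
python3 -c "
from h import *
o=get_obs();print(o['qpos'].round(3),o['ee_pos'],Ro.from_euler('xyz',o['eef_rot']).as_matrix().round(3),o['grip_width'])"
```

```text
[ 1.052  0.344  1.472  0.151  1.601 -0.08 ] [0.23037831 0.49942819 0.40451575] [[-0.876  0.405 -0.264]
 [ 0.453  0.877 -0.159]
 [ 0.167 -0.259 -0.951]] 0.03772710864315694
```

```bash
cat >> h.py <<'E'
def target(tilt=35,psi=95):
    a,p=np.radians(tilt),np.radians(psi); h=-np.array([np.cos(p),np.sin(p),0])
    z=np.cos(a)*h+[0,0,-np.sin(a)]; y=np.array([-h[1],h[0],0]); return np.c_[np.cross(y,z),y,z]
def plan(tip=None,R=None):
    o=get_obs(); C=Ro.from_euler('xyz',o['eef_rot']).as_matrix()
    print('q',o['qpos'].round(2),'tip',(o['ee_pos']+.199*C[:,2]).round(4),'F',o['force'].round(1),o['time_s'])
    if R is not None: print('rot fullscale',(np.degrees(Ro.from_matrix(C.T@R).as_rotvec())/5).round(2))
    if tip is not None: print('shift fullscale',(C.T@(np.array(tip)-(o['ee_pos']+.199*C[:,2]))/.03).round(2))
E
python3 -c "
from h import *
plan(R=target());print(target())"
```

```text
q [ 1.05  0.34  1.47  0.15  1.6  -0.08] tip [0.1778 0.4678 0.2152] F [-0.4  0.1 -0.2] 1.05
rot fullscale [  2.15 -10.12  12.55]
[[-0.04999048  0.9961947   0.0713938 ]
 [ 0.5713938   0.08715574 -0.81603492]
 [-0.81915204  0.         -0.57357644]]
```

Emit:
apply_moves([
  {"tx": 0,"ty": 0,"tz": 0,"ax": 0.165,"ay": -0.778,"az": 0.965},
  {"tx": 0,"ty": 0,"tz": 0,"ax": 0.165,"ay": -0.778,"az": 0.965},
  {"tx": 0,"ty": 0,"tz": 0,"ax": 0.165,"ay": -0.778,"az": 0.965},
  {"tx": 0,"ty": 0,"tz": 0,"ax": 0.165,"ay": -0.778,"az": 0.965},
  {"tx": 0,"ty": 0,"tz": 0,"ax": 0.165,"ay": -0.778,"az": 0.965},
  {"tx": 0,"ty": 0,"tz": 0,"ax": 0.165,"ay": -0.778,"az": 0.965},
  {"tx": 0,"ty": 0,"tz": 0,"ax": 0.165,"ay": -0.778,"az": 0.965},
  {"tx": 0,"ty": 0,"tz": 0,"ax": 0.165,"ay": -0.778,"az": 0.965},
  {"tx": 0,"ty": 0,"tz": 0,"ax": 0.165,"ay": -0.778,"az": 0.965},
  {"tx": 0,"ty": 0,"tz": 0,"ax": 0.165,"ay": -0.778,"az": 0.965},
  {"tx": 0,"ty": 0,"tz": 0,"ax": 0.165,"ay": -0.778,"az": 0.965},
  {"tx": 0,"ty": 0,"tz": 0,"ax": 0.165,"ay": -0.778,"az": 0.965},
])

```text
time_s: 2.55
ee_pos: [0.2301, 0.4996, 0.4047]
eef_rot: [-3.054, 0.891, 1.788]
force: [-0.1, -0.5, -0.5]
grip_width: 0.0005
grip_force: 0.0
```

Emit:
apply_moves([
  {"tx": 0,"ty": 0,"tz": 0,"ax": 0.165,"ay": -0.778,"az": 0.965},
  {"tx": 0,"ty": 0,"tz": 0,"ax": 0,"ay": 0,"az": 0},
])

```text
time_s: 2.8
ee_pos: [0.2301, 0.4997, 0.4044]
eef_rot: [3.141, 0.96, 1.659]
force: [-0.4, -0.3, 0.5]
grip_width: 0.0006
grip_force: 0.0
```

```bash
python3 -c "
from h import *
plan(R=target(),tip=[.628,.175,.16])
print(get_obs()['ee_pos'],get_obs()['grip_width'])"
```

```text
q [ 1.13  0.44  1.4  -0.51  2.12  0.96] tip [0.2447 0.3373 0.2903] F [-0.4 -0.3  0.5] 2.8
rot fullscale [ 0.02 -0.    0.01]
shift fullscale [-0.18 12.24  7.84]
[0.23010087 0.49966057 0.40444255] 0.0006271124436332018
```

Emit:
apply_moves([
  {"tx": -0.013,"ty": 0.874,"tz": 0.56,"ax": 0,"ay": 0,"az": 0},
  {"tx": -0.013,"ty": 0.874,"tz": 0.56,"ax": 0,"ay": 0,"az": 0},
  {"tx": -0.013,"ty": 0.874,"tz": 0.56,"ax": 0,"ay": 0,"az": 0},
  {"tx": -0.013,"ty": 0.874,"tz": 0.56,"ax": 0,"ay": 0,"az": 0},
  {"tx": -0.013,"ty": 0.874,"tz": 0.56,"ax": 0,"ay": 0,"az": 0},
  {"tx": -0.013,"ty": 0.874,"tz": 0.56,"ax": 0,"ay": 0,"az": 0},
  {"tx": -0.013,"ty": 0.874,"tz": 0.56,"ax": 0,"ay": 0,"az": 0},
  {"tx": -0.013,"ty": 0.874,"tz": 0.56,"ax": 0,"ay": 0,"az": 0},
  {"tx": -0.013,"ty": 0.874,"tz": 0.56,"ax": 0,"ay": 0,"az": 0},
  {"tx": -0.013,"ty": 0.874,"tz": 0.56,"ax": 0,"ay": 0,"az": 0},
  {"tx": -0.013,"ty": 0.874,"tz": 0.56,"ax": 0,"ay": 0,"az": 0},
  {"tx": 0,"ty": 0,"tz": 0,"ax": 0,"ay": 0,"az": 0},
])

```text
time_s: 4.3
ee_pos: [0.5321, 0.3708, 0.301]
eef_rot: [-3.138, 0.959, 1.661]
force: [0.3, -0.1, 0.0]
grip_width: 0.0008
grip_force: 0.0
```

```bash
python3 -c "
from h import *
plan(R=target(),tip=[.628,.175,.135])"
```

```text
q [ 0.63  0.71  1.23 -0.79  1.76  0.62] tip [0.5462 0.2085 0.1867] F [ 0.3 -0.1  0. ] 4.3
rot fullscale [-0.   -0.01  0.02]
shift fullscale [0.63 2.62 2.09]
```

Emit:
apply_moves([
  {"tx": 0.15,"ty": 0.65,"tz": 0.52,"ax": 0,"ay": 0,"az": 0},
  {"tx": 0.15,"ty": 0.65,"tz": 0.52,"ax": 0,"ay": 0,"az": 0},
  {"tx": 0.15,"ty": 0.65,"tz": 0.52,"ax": 0,"ay": 0,"az": 0},
  {"tx": 0.15,"ty": 0.65,"tz": 0.52,"ax": 0,"ay": 0,"az": 0},
  {"tx": 0,"ty": 0,"tz": 0,"ax": 0,"ay": 0,"az": 0},
])

```text
time_s: 4.92
ee_pos: [0.613, 0.3372, 0.2496]
eef_rot: [-3.138, 0.96, 1.662]
force: [-0.3, 0.4, -0.8]
grip_width: 0.0003
grip_force: 0.0
```

```bash
python3 - <<'E'
from h import *
d=target()[:,2]; ring=np.array([.6245,.118,.092])
plan(R=target(),tip=ring-.045*d)
t=camera("top");s=camera("side")
o=get_obs();C=Ro.from_euler('xyz',o['eef_rot']).as_matrix();tip=o['ee_pos']+.199*C[:,2]
ims=[]
for c in(t,s):
    p=proj(c,[ring,tip]); 
    u,v=p[0].astype(int); u0,v0=u-33,v-50
    im=cv2.resize(np.ascontiguousarray(c["pixels"][v0:v0+100,u0:u0+66,::-1]),None,fx=6,fy=6,interpolation=cv2.INTER_CUBIC)
    for k,q in enumerate(p): cv2.drawMarker(im,tuple(int(a) for a in ((q-[u0,v0]+.5)*6)),((0,0,255),(255,255,0))[k],0,14)
    ims.append(im); print(u0,v0)
cv2.imwrite("pics/pre.png",np.hstack(ims))
E
```

```text
q [ 0.53  0.87  1.08 -0.84  1.68  0.56] tip [0.627  0.1748 0.1355] F [-0.3  0.4 -0.8] 4.925
rot fullscale [-0.01 -0.    0.02]
shift fullscale [ 0.11 -0.25  0.87]
185 110
229 122
```

View pics/pre.png

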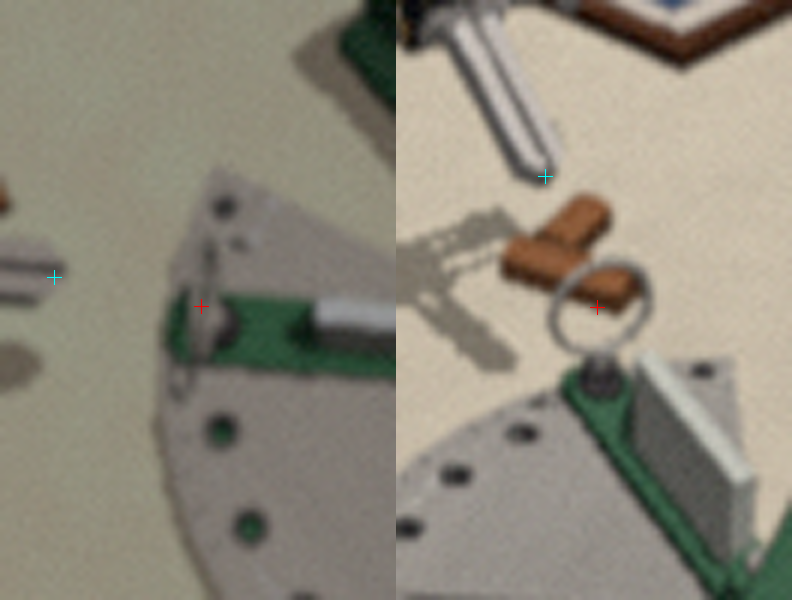

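The tip (side (548,180)) lines up well. The ring centre is near top crop (194,318) and side crop (599,308), so I'm refining it to about (0.6205, 0.1145, 0.0915).

```bash
python3 - <<'E'
from h import *
d=target()[:,2]; ring=np.array([.6205,.1145,.0915])
plan(R=target(),tip=ring-.04*d)
plan(tip=ring+.02*d)
E
```

```text
q [ 0.53  0.87  1.08 -0.84  1.68  0.56] tip [0.6263 0.176  0.137 ] F [-0.7  0.9  0.4] 5.025
rot fullscale [ 0.01 -0.01  0.02]
shift fullscale [ 0.08 -0.37  1.2 ]
q [ 0.53  0.87  1.08 -0.84  1.68  0.56] tip [0.6263 0.176  0.137 ] F [-0.7  0.9  0.4] 5.025
shift fullscale [ 0.08 -0.37  3.2 ]
```

Emit:
apply_moves([
  {"tx": 0.08,"ty": -0.37,"tz": 0.6,"ax": 0,"ay": 0,"az": 0},
  {"tx": 0,"ty": 0,"tz": 0.6,"ax": 0,"ay": 0,"az": 0},
  {"tx": 0,"ty": 0,"tz": 0,"ax": 0,"ay": 0,"az": 0},
  {"tx": 0,"ty": 0,"tz": 0.4,"ax": 0,"ay": 0,"az": 0},
  {"tx": 0,"ty": 0,"tz": 0.4,"ax": 0,"ay": 0,"az": 0},
  {"tx": 0,"ty": 0,"tz": 0.3,"ax": 0,"ay": 0,"az": 0},
  {"tx": 0,"ty": 0,"tz": 0,"ax": 0,"ay": 0,"az": 0},
])

```text
time_s: 5.9
ee_pos: [0.6061, 0.2815, 0.2092]
eef_rot: [-3.139, 0.959, 1.66]
force: [-0.4, -0.4, 0.5]
grip_width: 0.0007
grip_force: 0.0
```

```bash
cat > look.py <<'E'
from h import *
import sys
ring=np.array([.6205,.1145,.0915]); plan(tip=ring+.02*target()[:,2]); ims=[]
for n,(u0,v0) in(("top",(185,110)),("side",(229,122))):
    c=camera(n); ims.append(cv2.resize(np.ascontiguousarray(c["pixels"][v0:v0+100,u0:u0+66,::-1]),None,fx=6,fy=6,interpolation=cv2.INTER_CUBIC))
cv2.imwrite(f"pics/{sys.argv[1]}.png",np.hstack(ims))
E
python3 look.py a
```

```text
q [ 0.46  0.85  1.23 -0.87  1.56  0.62] tip [0.6202 0.1191 0.095 ] F [-0.4 -0.4  0.5] 5.9
shift fullscale [ 0.01 -0.    0.86]
```

View pics/a.png

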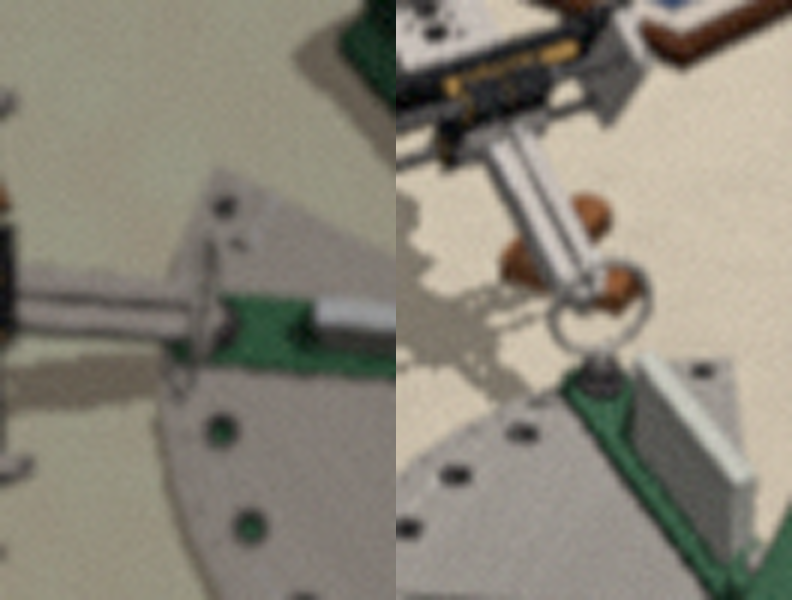

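The tip is just at the ring plane and inside it (side view, tip (590,295), ring centre (599,308)), with no contact force. I'll push in further.

Emit:
apply_moves([
  {"tx": 0,"ty": 0,"tz": 0.28,"ax": 0,"ay": 0,"az": 0},
  {"tx": 0,"ty": 0,"tz": 0.28,"ax": 0,"ay": 0,"az": 0},
  {"tx": 0,"ty": 0,"tz": 0.28,"ax": 0,"ay": 0,"az": 0},
  {"tx": 0,"ty": 0,"tz": 0,"ax": 0,"ay": 0,"az": 0},
])

```text
time_s: 6.5
ee_pos: [0.6079, 0.2609, 0.1947]
eef_rot: [-3.139, 0.959, 1.66]
force: [1.1, -0.8, -0.2]
grip_width: 0.0004
grip_force: 0.1
```

```bash
python3 look.py b; python3 -c "
from h import *
print(target().T@[0,0,.001/.03])"
```

```text
q [ 0.43  0.85  1.26 -0.88  1.51  0.63] tip [0.6219 0.0986 0.0805] F [ 1.1 -0.8 -0.2] 6.5
shift fullscale [ 0.01 -0.    0.02]
[-0.02730507  0.         -0.01911921]
```

View pics/b.png

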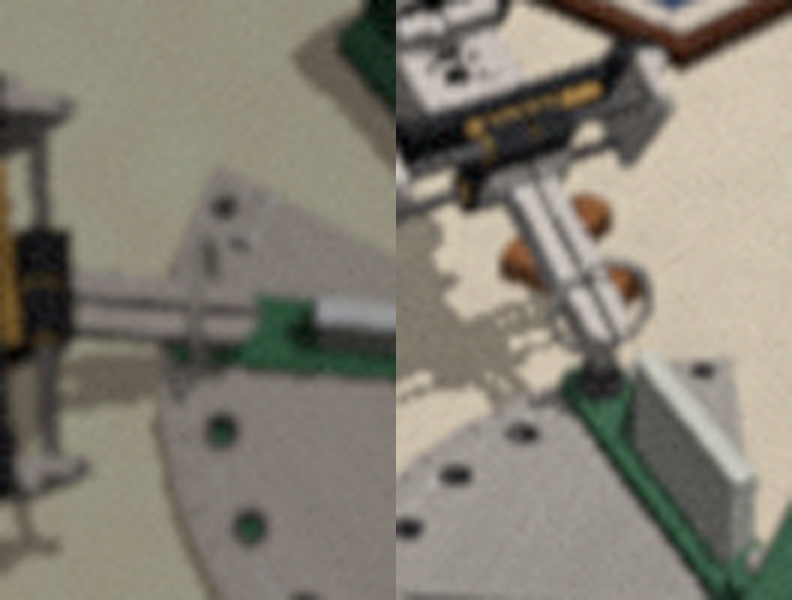

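The finger is now through the ring, with the wire crossing it at side (595,270). I'll lift in steps and watch the force.

Emit:
apply_moves([
  {"tx": -0.082,"ty": 0,"tz": -0.057,"ax": 0,"ay": 0,"az": 0},
  {"tx": -0.082,"ty": 0,"tz": -0.057,"ax": 0,"ay": 0,"az": 0},
  {"tx": 0,"ty": 0,"tz": 0,"ax": 0,"ay": 0,"az": 0},
])

```text
time_s: 6.98
ee_pos: [0.6077, 0.2618, 0.201]
eef_rot: [-3.141, 0.958, 1.66]
force: [4.2, 4.3, -8.3]
grip_width: 0.0005
grip_force: 4.9
```

Emit:
apply_moves([
  {"tx": -0.055,"ty": 0,"tz": -0.038,"ax": 0,"ay": 0,"az": 0},
  {"tx": 0,"ty": 0,"tz": 0,"ax": 0,"ay": 0,"az": 0},
])

```text
time_s: 7.22
ee_pos: [0.6077, 0.2618, 0.2028]
eef_rot: [-3.14, 0.958, 1.661]
force: [4.1, 3.9, -10.5]
grip_width: 0.0005
grip_force: 5.5
```

Emit:
apply_moves([
  {"tx": -0.055,"ty": 0,"tz": -0.038,"ax": 0,"ay": 0,"az": 0},
  {"tx": 0,"ty": 0,"tz": 0,"ax": 0,"ay": 0,"az": 0},
])

```text
time_s: 7.48
ee_pos: [0.6077, 0.2618, 0.2047]
eef_rot: [-3.14, 0.958, 1.661]
force: [4.5, 3.3, -10.6]
grip_width: 0.0005
grip_force: 5.5
```

Emit:
apply_moves([
  {"tx": 0,"ty": 0.08,"tz": 0,"ax": 0,"ay": 0,"az": 0},
  {"tx": 0,"ty": 0,"tz": 0,"ax": 0,"ay": 0,"az": 0},
])

```text
time_s: 7.72
ee_pos: [0.6103, 0.2619, 0.205]
eef_rot: [-3.141, 0.959, 1.66]
force: [4.1, 4.4, -9.5]
grip_width: 0.0006
grip_force: 5.6
```

Emit:
apply_moves([
  {"tx": -0.055,"ty": 0,"tz": -0.038,"ax": 0,"ay": 0,"az": 0},
  {"tx": 0,"ty": 0,"tz": 0,"ax": 0,"ay": 0,"az": 0},
])

```text
time_s: 7.98
ee_pos: [0.6103, 0.2619, 0.2071]
eef_rot: [-3.141, 0.958, 1.66]
force: [3.8, 4.9, -10.6]
grip_width: 0.0007
grip_force: 5.7
```

Emit:
apply_moves([
  {"tx": -0.055,"ty": 0,"tz": -0.038,"ax": 0,"ay": 0,"az": 0},
  {"tx": -0.055,"ty": 0,"tz": -0.038,"ax": 0,"ay": 0,"az": 0},
  {"tx": 0,"ty": 0,"tz": 0,"ax": 0,"ay": 0,"az": 0},
])

```text
time_s: 8.35
ee_pos: [0.6101, 0.2619, 0.211]
eef_rot: [-3.14, 0.959, 1.66]
force: [1.8, 5.0, -11.2]
grip_width: 0.0004
grip_force: 5.5
```

Emit:
apply_moves([
  {"tx": -0.055,"ty": 0,"tz": -0.038,"ax": 0,"ay": 0,"az": 0},
  {"tx": 0,"ty": 0,"tz": 0,"ax": 0,"ay": 0,"az": 0},
])

```text
time_s: 8.6
ee_pos: [0.6101, 0.2618, 0.2129]
eef_rot: [-3.14, 0.959, 1.661]
force: [0.8, 4.9, -12.7]
grip_width: 0.0004
grip_force: 6.4
```

Emit:
apply_moves([
  {"tx": -0.055,"ty": 0,"tz": -0.038,"ax": 0,"ay": 0,"az": 0},
  {"tx": -0.055,"ty": 0,"tz": -0.038,"ax": 0,"ay": 0,"az": 0},
  {"tx": 0,"ty": 0,"tz": 0,"ax": 0,"ay": 0,"az": 0},
  {"tx": 0,"ty": 0,"tz": 0,"ax": 0,"ay": 0,"az": 0},
])

```text
time_s: 9.1
ee_pos: [0.61, 0.2618, 0.2166]
eef_rot: [-3.139, 0.958, 1.661]
force: [1.2, 4.9, -14.4]
grip_width: 0.0005
grip_force: 6.9
```

```bash
python3 look.py c
```

```text
q [ 0.43  0.82  1.25 -0.88  1.54  0.6 ] tip [0.6241 0.0996 0.1022] F [  1.2   4.9 -14.4] 9.1
shift fullscale [ 0.58 -0.08  0.46]
```

View pics/c.png

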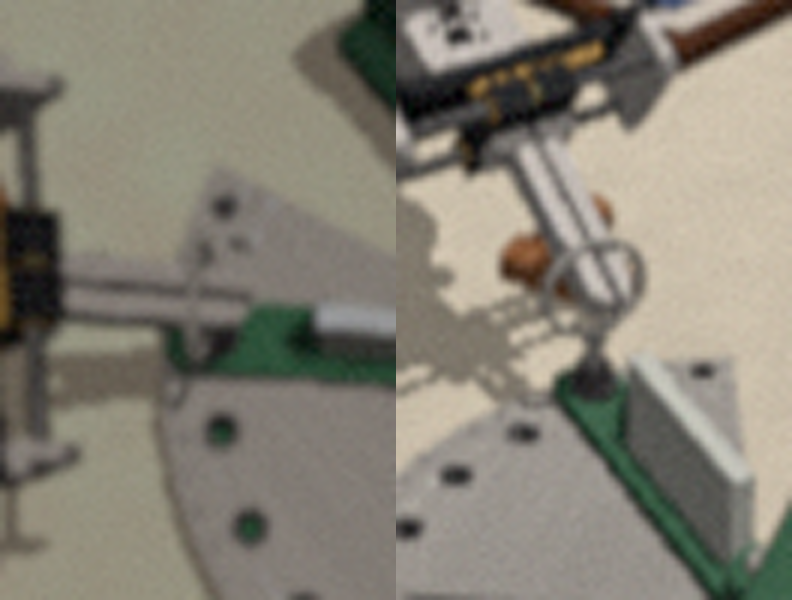

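The pin is lifted by about 14 mm (ring centre now at side (597,285)) and the fence has barely turned. Next I'll swing it most of the way.

Emit:
apply_moves([
  {"tx": 0,"ty": -0.06,"tz": 0,"ax": 0,"ay": 0,"az": 0},
  {"tx": 0,"ty": -0.1,"tz": 0,"ax": 0,"ay": 0,"az": 0},
  {"tx": 0,"ty": -0.12,"tz": 0,"ax": 0,"ay": 0,"az": 0},
  {"tx": 0,"ty": -0.12,"tz": 0,"ax": 0,"ay": 0,"az": 0},
  {"tx": 0,"ty": -0.12,"tz": 0,"ax": 0,"ay": 0,"az": 0},
  {"tx": 0,"ty": -0.12,"tz": 0,"ax": 0,"ay": 0,"az": 0},
  {"tx": 0,"ty": 0,"tz": 0,"ax": 0,"ay": 0,"az": 0},
])

```text
time_s: 10.07
ee_pos: [0.5906, 0.2605, 0.2167]
eef_rot: [-3.139, 0.958, 1.662]
force: [-1.1, 8.9, -14.3]
grip_width: 0.0005
grip_force: 8.9
```

Emit:
apply_moves([
  {"tx": 0,"ty": -0.12,"tz": 0,"ax": 0,"ay": 0,"az": 0},
  {"tx": 0,"ty": -0.12,"tz": 0,"ax": 0,"ay": 0,"az": 0},
  {"tx": 0,"ty": -0.12,"tz": 0,"ax": 0,"ay": 0,"az": 0},
  {"tx": 0,"ty": -0.12,"tz": 0,"ax": 0,"ay": 0,"az": 0},
  {"tx": 0,"ty": -0.08,"tz": 0,"ax": 0,"ay": 0,"az": 0},
  {"tx": 0,"ty": 0,"tz": 0,"ax": 0,"ay": 0,"az": 0},
  {"tx": 0,"ty": 0,"tz": 0,"ax": 0,"ay": 0,"az": 0},
])

```text
time_s: 10.95
ee_pos: [0.5739, 0.2592, 0.2167]
eef_rot: [-3.139, 0.958, 1.662]
force: [-1.5, 11.3, -13.9]
grip_width: 0.0006
grip_force: 8.7
```

```bash
python3 look.py d
```

```text
q [ 0.45  0.76  1.37 -0.87  1.51  0.65] tip [0.5882 0.097  0.1022] F [ -1.5  11.3 -13.9] 10.95
shift fullscale [0.57 1.13 0.48]
```

View pics/d.png

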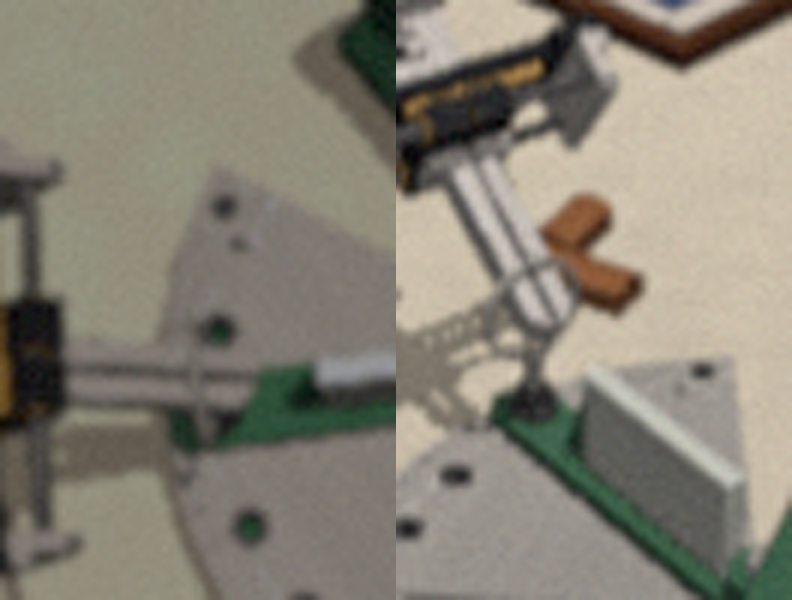

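```bash
python3 - <<'E'
from h import *
s=camera("side")
for th in [0,.03,.18,.2,.22,.24,.262]:
    a=1.5255+th; P=[[.6167+r*np.cos(a),-.0604+r*np.sin(a),z] for r,z in((.13,.098),(.18,.05),(.18,.106))]
    print(th,((proj(s,P)-[229,122]+.5)*6+[396,0]).round(0).tolist())
E
```

```text
0 [[641.0, 348.0], [597.0, 374.0], [596.0, 282.0]]
0.03 [[634.0, 350.0], [587.0, 376.0], [587.0, 285.0]]
0.18 [[600.0, 362.0], [542.0, 393.0], [540.0, 301.0]]
0.2 [[595.0, 364.0], [536.0, 395.0], [534.0, 304.0]]
0.22 [[591.0, 366.0], [530.0, 398.0], [528.0, 306.0]]
0.24 [[587.0, 368.0], [524.0, 401.0], [522.0, 309.0]]
0.262 [[582.0, 370.0], [518.0, 404.0], [516.0, 312.0]]
```

The plate corner at side (588,367) puts the fence at about 0.215 rad, roughly 8 mm short at the pin. I'll go 4.5 mm further, then lower so the pin rides on the wing.

Emit:
apply_moves([
  {"tx": 0,"ty": -0.08,"tz": 0,"ax": 0,"ay": 0,"az": 0},
  {"tx": 0,"ty": -0.07,"tz": 0,"ax": 0,"ay": 0,"az": 0},
  {"tx": 0,"ty": 0,"tz": 0,"ax": 0,"ay": 0,"az": 0},
  {"tx": 0.082,"ty": 0,"tz": 0.057,"ax": 0,"ay": 0,"az": 0},
  {"tx": 0.082,"ty": 0,"tz": 0.057,"ax": 0,"ay": 0,"az": 0},
  {"tx": 0,"ty": 0,"tz": 0,"ax": 0,"ay": 0,"az": 0},
])

```text
time_s: 11.85
ee_pos: [0.5694, 0.2587, 0.2106]
eef_rot: [-3.138, 0.958, 1.662]
force: [-3.6, 9.6, -12.4]
grip_width: 0.0006
grip_force: 8.4
```

Emit:
apply_moves([
  {"tx": 0.082,"ty": 0,"tz": 0.057,"ax": 0,"ay": 0,"az": 0},
  {"tx": 0.082,"ty": 0,"tz": 0.057,"ax": 0,"ay": 0,"az": 0},
  {"tx": 0,"ty": 0,"tz": 0,"ax": 0,"ay": 0,"az": 0},
])

```text
time_s: 12.22
ee_pos: [0.5691, 0.2587, 0.2045]
eef_rot: [-3.137, 0.958, 1.663]
force: [-6.7, 9.3, -12.0]
grip_width: 0.0004
grip_force: 8.9
```

Emit:
apply_moves([
  {"tx": 0.082,"ty": 0,"tz": 0.057,"ax": 0,"ay": 0,"az": 0},
  {"tx": 0.082,"ty": 0,"tz": 0.057,"ax": 0,"ay": 0,"az": 0},
  {"tx": 0,"ty": 0,"tz": 0,"ax": 0,"ay": 0,"az": 0},
])

```text
time_s: 12.6
ee_pos: [0.57, 0.258, 0.1999]
eef_rot: [3.141, 0.96, 1.658]
force: [-0.7, 0.6, -1.7]
grip_width: 0.0009
grip_force: 0.8
```

The force held until z≈0.2045 and vanished at about the height of the original home contact, so the pin has gone into the hole. I'll centre the finger and withdraw.

Emit:
apply_moves([
  {"tx": 0.07,"ty": 0,"tz": 0.048,"ax": 0,"ay": 0,"az": 0},
  {"tx": 0.07,"ty": 0,"tz": 0.048,"ax": 0,"ay": 0,"az": 0},
  {"tx": 0,"ty": 0,"tz": 0,"ax": 0,"ay": 0,"az": 0},
])

```text
time_s: 12.98
ee_pos: [0.5699, 0.2581, 0.1941]
eef_rot: [-3.141, 0.959, 1.66]
force: [-0.2, 0.0, -0.6]
grip_width: 0.0006
grip_force: 0.0
```

Emit:
apply_moves([
  {"tx": 0,"ty": 0,"tz": -0.2,"ax": 0,"ay": 0,"az": 0},
  {"tx": 0,"ty": 0,"tz": -0.3,"ax": 0,"ay": 0,"az": 0},
  {"tx": 0,"ty": 0,"tz": -0.4,"ax": 0,"ay": 0,"az": 0},
  {"tx": 0,"ty": 0,"tz": 0,"ax": 0,"ay": 0,"az": 0},
])

```text
time_s: 13.48
ee_pos: [0.5678, 0.2812, 0.2106]
eef_rot: [3.14, 0.959, 1.659]
force: [-0.6, -0.7, -0.7]
grip_width: 0.0005
grip_force: 0.0
```

Emit:
apply_moves([
  {"tx": 0,"ty": 0,"tz": -0.6,"ax": 0,"ay": 0,"az": 0},
  {"tx": 0,"ty": 0,"tz": -0.9,"ax": 0,"ay": 0,"az": 0},
  {"tx": 0,"ty": 0,"tz": -0.9,"ax": 0,"ay": 0,"az": 0},
  {"tx": 0,"ty": 0,"tz": -0.5,"ax": 0,"ay": 0,"az": 0},
  {"tx": 0,"ty": 0,"tz": 0,"ax": 0,"ay": 0,"az": 0},
])

```text
time_s: 14.1
ee_pos: [0.5615, 0.3519, 0.2601]
eef_rot: [3.141, 0.959, 1.659]
force: [-0.9, -0.4, -0.0]
grip_width: 0.0005
grip_force: 0.0
```

```bash
python3 look.py e; python3 - <<'E'
from h import *
s=camera("side")
for th in [.24,.262,.284]:
  for z in(.063,.092,.102,.121):
    a=1.5255+th; print(th,z,((proj(s,[[.6167+.18*np.cos(a),-.0604+.18*np.sin(a),z]])-[229,122]+.5)*6+[396,0]).round(0).tolist())
E
```

```text
q [ 0.58  0.78  1.21 -0.81  1.69  0.63] tip [0.576  0.1897 0.1458] F [-0.9 -0.4 -0. ] 14.1
shift fullscale [-0.03  1.25  3.86]
0.24 0.063 [[524.0, 380.0]]
0.24 0.092 [[523.0, 332.0]]
0.24 0.102 [[522.0, 316.0]]
0.24 0.121 [[521.0, 283.0]]
0.262 0.063 [[518.0, 383.0]]
0.262 0.092 [[516.0, 335.0]]
0.262 0.102 [[516.0, 319.0]]
0.262 0.121 [[515.0, 286.0]]
0.284 0.063 [[512.0, 386.0]]
0.284 0.092 [[510.0, 338.0]]
0.284 0.102 [[510.0, 322.0]]
0.284 0.121 [[509.0, 289.0]]
```

View pics/e.png

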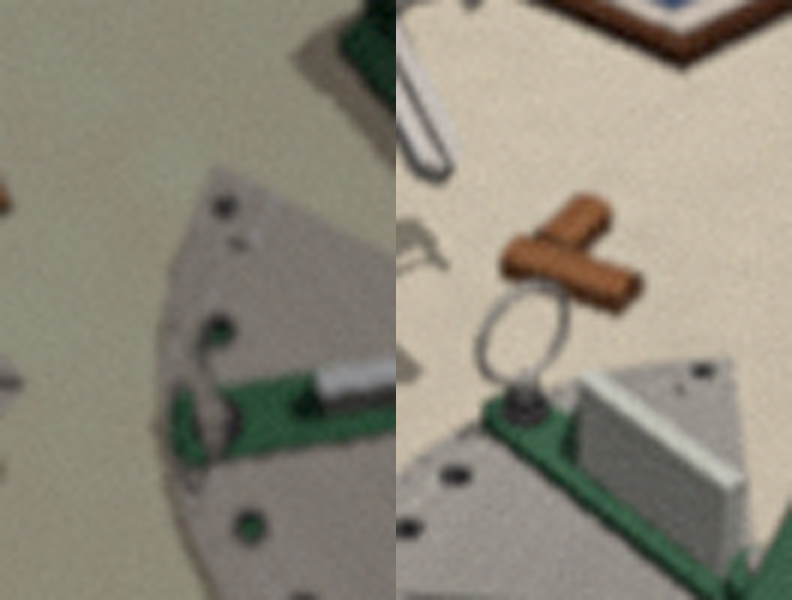

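The final view shows the ring centre at side (523,335). That matches the prediction for a pin fully home in the 60° hole (about 335 rows, against 319 if it were riding on the wing). The arm is clear of everything.

```bash
python3 -c "
from station import *
print(hand_in())"
```

```text
the job is handed in; nothing more can be done
None
```

The left fence is swung to the 60° hole to match the right one, with its pin dropped home by the final camera check; the arm is clear and the job is handed in (no verdict was returned).

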